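Raise and re-lock the telescoping specimen lamp

ROBOT

A 6-joint arm with a two-finger parallel gripper is mounted at the origin on the work surface. World frame = base frame: x ahead of the robot, y to its left, z up, the work surface at z = 0. Lengths are in m, angles in rad, forces in N, time in s.
With the tool pointing down it reaches from about 0.375 to 0.975 m from the base axis. Payload 3.8 kg.
Tool frame: the origin (TCP) lies midway between the tips of the shut fingers; the grasp point (between the pads) lies 19 mm behind it; z points along the fingers, y is the direction in which the jaws open and shut (so a half turn about z gives the same grasp; the last joint's range is limited). The gripper opens to 85 mm and grips with 20 to 120 N. Pads are 22 mm wide; open, the fingers measure 114 mm over their backs; the gripper's body (76 mm by 85 mm) begins 54 mm behind the grasp point. The pads swing forward as they close: fully open they stand 13 mm farther back than shut.
Start: joints at [1.129, 0.264, 1.604, -0, 1.274, -0.037], TCP at [0.266, 0.62, 0.231] pointing down, gripper open.
Joint ranges: [-2.63, 2.63], [-0.94, 2.18], [0.31, 2.57], [-1.31, 4.45], [0, 2.66], [-2.55, 2.55]. Speed limits (rad/s): [2.57, 2.57, 3.14, 3.14, 3.14, 3.14].

INTERFACE

Orientations are given as a rotation vector (axis times angle).
In Python, from workcell import bot gives the robot as it stands.
- The arm moves only by the tool arm_command, never from a script. Its argument "targets" is text: rows parted by semicolons, each of 7 numbers parted by spaces: the shift along the tool's x, y, z in mm, then the turn, a rotation vector about the tool's x, y, z in degrees, then the opening, from 0 (shut) to 1 (fully open). A call has 1 to 10 rows; each row is the pose to reach, as a shift and turn from the pose commanded when the call began, along the tool's axes at that moment; what a row does not reach only later rows make up. A row lasts 1/12 s, in which the tool goes at most 41.7 mm and 7.16 degrees, less where a joint would pass 70% of its speed; a pose out of reach is approached as far as the arm can. A call with a gripper value outside its range is refused whole. The fingers move at their own pace and stop on an object; "newtons" is the grip in N (left out, the last holds). Time passes only in rows, so rows that repeat a pose let the fingers close. It gives the time, the measured TCP pose, the force and the opening at its end, in the units of the state.
- bot.read_state(): the state, without advancing time (a new reading comes with each control period).
- bot.read_camera(name): name is "scene" or "side" or "wrist"; returns (picture, depth): 400x640x3 uint8, blue, green, red; 400x640 float32, m along the optical axis (not along the pixel's ray), 0 where there is no reading.
- bot.camera_params(name): a dict with "fov_y" (degrees; the focal length in pixels is half the picture's height over the tangent of half this angle, whatever the lens; pixels are square), "cx", "cy" (the principal point, pixels), "k1" (the pictures are not rectified: a ray, as slopes to the right and down, at radius r is drawn at 1 + k1 r^2 times it, then the intrinsics apply), "xyz" and "rotation" of the camera in the world; the wrist camera has in their place "T_tool_cam" (4x4, takes a point from camera to tool coordinates, whose origin is the TCP and whose axes are the flange's). Camera axes: x right, y up, looking along -z (the intrinsics and any distortion apply to the point x, -y, -z); pixel columns grow to the right and rows downward; lengths in m; the calibration is good to about 2 mm. A picture is of the moment at which its call begins: read the wrist's pose just before it. camera_params takes no time and is no camera call.
- bot.finish_job(): hands the job in, once; it reports no verdict.
The state is a dict: "time": time; "q": joint angles; "joint_vel": joint speeds; "joint_torque": joint torques, N m; "tool_pos": TCP position; "tcp_rot": TCP orientation; "wrist_force": force on the tool from outside, world axes, zero at the start; "torque": the same for the moment, N m; "width": opening from 0.0 (shut) to 1.0 (fully open).
Only numpy, scipy, OpenCV 4.12 (cv2) and the standard library are available. Lean on these libraries where they do the work, as an engineer would, in place of code of your own. Each camera call takes 0.05 s, during which the arm holds its last target.

TASK

The telescoping lamp pole is locked in its low position. Twist it counter-clockwise (seen from above) by the black grip bar on top to unlock it, slide it up until its locking pin comes up against the upper catch, and twist it fully back so that the pin is locked home in that catch, then let go. Work by feel, gently, never forcing the pin against the guide or the catch, and leave the dish, the slide box and the jar where they are.

Things in the scene. Friction and masses are not known exactly. Their poses are not given: they have to be found in the camera images.
- stand: Cream lamp stand, screwed down. Origin on the vertical pole axis, on the table top; z up. Base plate 140 mm along its x, 200 mm along its y (y = -140 to +60), 18 mm thick. A black outer tube 29 mm across rises on the axis to 98 mm; the steel inner pole, 20 mm across, telescopes out of it.
- grip (a point): Centre of the black grip bar on top of the pole, on the axis, 235 mm above the table when down. Bar 60 mm long (this frame's y), 14 mm thick (x), 24 mm high; the frame rises and turns with the pole. 37 mm below, a 10 mm arm leaves the pole to the frame's -y with the lamp head (44 mm across, 85 mm off the axis, its top 22 mm below this centre).
- column (a joint): How far the inner pole is slid up, m. 0 is fully down (the start), the tube would let it go to 0.092. The sleeve is stiff: it takes about 4.5 N of friction to slide (the moving parts weigh about 2 to 4 N), so the pole stays at the height where it is let go.
- pole (a joint): How far the inner pole is twisted, rad, counter-clockwise from above positive. 0 is fully home (locked, and a firm stop), 0.9 is the stop at the other end. It turns with about 0.05 N m of friction and stays where it is left. Above about 0.46 the pin is clear of the guide and the pole can slide.
- pin: Locking pin sticking out sideways from the pole, 7 mm across, reaching 38 mm from the axis along this frame's +x. It turns and rises with the pole, 130 mm below the grip bar's centre. This frame's origin is on the pole axis 105 mm below the pin.
- guide: Steel guide rail fixed upright on the base beside the pole, 26 to 38 mm from the axis on the stand's +x side, 192 mm high; origin and axes as the stand's. At 105 mm height it has a slot, 13 mm high, open towards +y, where the pin sits when locked low. Higher up a dark steel catch is clamped to it by hand: its height is not measured and must be felt or seen (see catch).
- catch (a joint): Upper catch, sprung: how far it is pushed up from rest, m, 6000 N/m, 0 when free. It has a window 9 mm high open to the stand's +y; the window's roof juts 30 mm to +y over the path of the unlocked pin, so the rising pin stops on the roof after 47 to 84 mm of slide (unknown) and then only has to be twisted back into the window. A solid face below the window blocks the pin.
- dish_mid (a point): Centre of a low round glass dish, 76 mm across and 16 mm high, standing on the base plate below the lamp. To be left alone.
- slidebox_mid (a point): Centre of a card slide box, 85 x 62 x 34 mm, on the table. To be left alone.
- jar_mid (a point): Centre of a small amber jar, 48 mm across and 62 mm high, on the table. To be left alone.
Not all that is in view belongs to the job. What is meant by the stand is not blue, and is the smaller of those in its own colour.

How it is judged:
By the outcome, as a careful person would: the job done as asked, in the order asked, and still so for the second after the job is handed in, with the robot touching nothing.
It also fails if it takes over 53 s, if anything falls off the work surface, if the arm or the gripper's body presses on something with over 40 N, if the wrist force passes 120 N, or if a joint passes its speed limit or range.

## Working session

There is one attempt and no reset: what is moved stays moved. The work goes in short steps, Python scripts to look and compute and a tool call to move; the robot and the scene stay as the last step left them, time stands still between calls to the robot, and variables do not carry over. Pictures are saved under pics/ and viewed, and the job is handed in when it is done.

Besides the shell and the picture viewer there is one more tool, called in YAML: its name, and indented under it one key for each argument. arm_command: Moves the arm, as the interface text tells. Its arguments: {"type":"object","properties":{"targets":{"type":"string"},"newtons":{"type":"number"}},"required":["targets"]}

```bash
mkdir -p pics; ls; cat > h.py <<'E'
import numpy as np, cv2
from scipy.spatial.transform import Rotation as R
from workcell import bot
def snap(n,f):
    im,d=bot.read_camera(n); cv2.imwrite(f'pics/{f}.png',im); np.savez(f'pics/{f}.npz',im=im,d=d); return im,d
def ray(n,u,v):
    p=bot.camera_params(n); f=200/np.tan(np.radians(p['fov_y'])/2)
    xd=np.array([(u-p['cx'])/f,(v-p['cy'])/f]); x=xd.copy()
    for _ in range(20): x=xd/(1+p['k1']*(x@x))
    return p,np.array([x[0],-x[1],-1.])
def mat(p):
    r=np.array(p['rotation'],float)
    return r if r.shape==(3,3) else R.from_rotvec(r).as_matrix()
def pt(n,u,v,depth=None,z=None):
    p,r=ray(n,u,v); M=mat(p); o=np.array(p['xyz']); d=M@r
    if depth is not None: return o+d*depth
    return o+d*(z-o[2])/d[2]
E
python3 - <<'E'
from h import *
print(bot.read_state())
for n in('scene','side','wrist'):
    print(n,bot.camera_params(n)); snap(n,n+'0')
E
```

```text
pics
{'time': 0.0, 'q': array([ 1.12910491e+00,  2.64745001e-01,  1.60540037e+00,  5.70321790e-06,
        1.27369871e+00, -3.69310944e-02]), 'joint_vel': array([ 0.00032968, -0.00101285, -0.00074228,  0.00030057,  0.00066691,
        0.00056377]), 'joint_torque': array([ 1.85894874e-03, -5.15113091e+01, -3.67311716e+01, -1.33612247e-05,
        1.30291883e-02,  3.73048579e-06]), 'tool_pos': array([0.26551504, 0.61977671, 0.22995329]), 'tcp_rot': array([-0.63135865, -3.07694537,  0.00343312]), 'wrist_force': array([0.14887174, 0.13900241, 0.36366112]), 'torque': array([-0.00016816, -0.03870073, -0.03416341]), 'width': 1.0016720894273685}
scene {'fov_y': 45.70302315399871, 'cx': 318.8450902282175, 'cy': 203.61296924279839, 'k1': -0.13435518624149542, 'xyz': array([ 1.22277665, -0.04711144,  1.36313796]), 'rotation': array([0.44241376, 0.41292995, 1.50707294])}
side {'fov_y': 52.400280065463704, 'cx': 313.52606384033703, 'cy': 202.98444391627777, 'k1': 0.01863027244436695, 'xyz': array([-0.10742986, -0.70343821,  0.68972997]), 'rotation': array([ 0.98847321, -0.36194721, -0.65964594])}
wrist {'fov_y': 71.26528367182911, 'cx': 317.4109175230817, 'cy': 197.41929038266028, 'k1': -0.00965126549424573, 'T_tool_cam': array([[-6.79374896e-05,  9.64319129e-01,  2.64742541e-01,
         6.70810860e-02],
       [ 9.99999923e-01,  1.67513747e-04, -3.53548115e-04,
        -1.88291248e-05],
       [-3.85281226e-04,  2.64742497e-01, -9.64319066e-01,
        -1.41882754e-01],
       [ 0.00000000e+00,  0.00000000e+00,  0.00000000e+00,
         1.00000000e+00]])}
```

View pics/scene0.png

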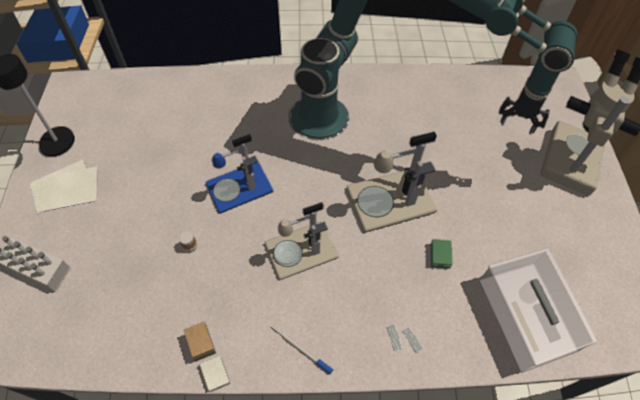

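View pics/side0.png

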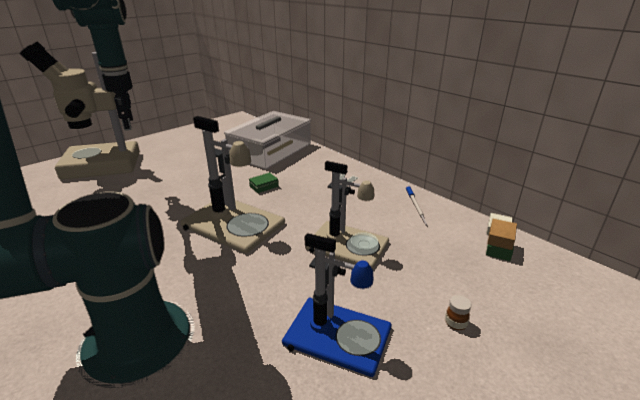

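View pics/wrist0.png

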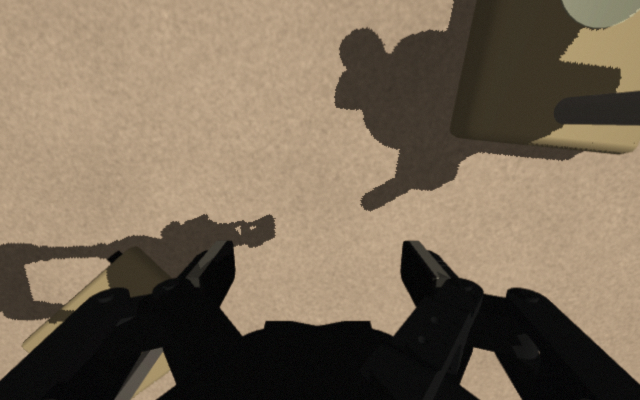

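Candidates in the scene view are the blue stand (240,187), the larger cream stand (392,197), the smaller cream stand (300,248) and the cream microscope (570,155). I choose the smaller cream stand and will check it in a close crop.

```bash
python3 - <<'E'
from h import *
a=cv2.imread('pics/scene0.png')[190:285,250:350]; b=cv2.imread('pics/side0.png')[150:270,290:400]
a=cv2.resize(a,(400,380),interpolation=cv2.INTER_CUBIC); b=cv2.resize(b,(352,384),interpolation=cv2.INTER_CUBIC)[:380]
cv2.imwrite('pics/crop0.png',np.hstack([a,b]))
for n,box in(('scene',(190,285,250,350)),('side',(150,270,290,400))):
    z=np.load(f'pics/{n}0.npz'); im,d=z['im'].astype(int),z['d']
    r0,r1,c0,c1=box
    P=[]
    for v in range(r0,r1):
        for u in range(c0,c1):
            if d[v,u]>0:
                p=pt(n,u,v,depth=d[v,u]); 
                P.append([u,v,*p,*im[v,u]])
    P=np.array(P); np.save(f'pics/{n}P.npy',P)
    g=P[(P[:,4]>.215)&(P[:,4]<.27)]
    dk=g[g[:,5:].max(1)<70]
    print(n,len(g),len(dk),dk[:,2:5].mean(0),dk[:,2:5].min(0),dk[:,2:5].max(0),dk[:,:2].mean(0))
    q=dk[:,2:4]; 
    if len(q)>5: print(cv2.minAreaRect((q*1000).astype(np.float32)))
    # plate top
    t=P[(P[:,4]>.012)&(P[:,4]<.026)]
    print('plate',cv2.minAreaRect((t[:,2:4]*1000).astype(np.float32)),len(t))
E
```

```text
Traceback (most recent call last):
  File "h.py", line 15, in pt
    p,r=ray(n,u,v); M=mat(p); o=np.array(p['xyz']); d=M@r
        ~~~^^^^^^^
  File "h.py", line 7, in ray
    p=bot.camera_params(n); f=200/np.tan(np.radians(p['fov_y'])/2)
ValueError: time passes only in moves, steps and waits
```

View pics/crop0.png

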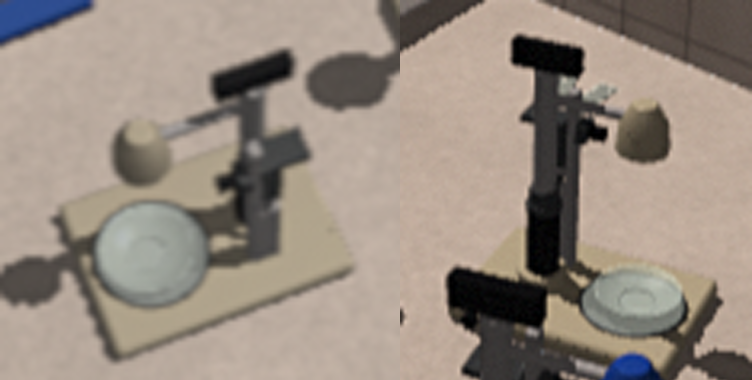

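The crop shows a cream stand with dish, lamp head, grip bar (crop 250,73 and 545,55), guide and catch. I'll cache the calibration and measure.

```bash
python3 - <<'E'
from workcell import bot
import pickle
pickle.dump({n:bot.camera_params(n) for n in('scene','side','wrist')},open('cam.pkl','wb'))
E
sed -i 's/^    p=bot.camera_params(n); f/    p=CAM[n]; f/; s/^from workcell import bot/from workcell import bot\nimport pickle; CAM=pickle.load(open("\.\/cam.pkl","rb"))/' h.py
python3 - <<'E'
from h import *
for n,box in(('scene',(190,285,250,350)),('side',(150,270,290,400))):
    z=np.load(f'pics/{n}0.npz'); im,d=z['im'].astype(int),z['d']
    r0,r1,c0,c1=box
    P=np.array([[u,v,*pt(n,u,v,depth=d[v,u]),*im[v,u]] for v in range(r0,r1) for u in range(c0,c1) if d[v,u]>0])
    np.save(f'pics/{n}P.npy',P)
    g=P[(P[:,4]>.215)&(P[:,4]<.27)&(P[:,2]>.5)]
    dk=g[g[:,5:].max(1)<70]
    print(n,len(g),len(dk),dk[:,2:5].mean(0),dk[:,2:5].min(0),dk[:,2:5].max(0),dk[:,:2].mean(0))
    if len(dk)>5: print(cv2.minAreaRect((dk[:,2:4]*1000).astype(np.float32)))
    t=P[(P[:,4]>.012)&(P[:,4]<.026)]
    print('plate',cv2.minAreaRect((t[:,2:4]*1000).astype(np.float32)),len(t))
E
```

```text
scene 185 128 [ 0.55503392 -0.0338414   0.24074589] [ 0.5386436  -0.06027502  0.21631877] [ 0.56777366 -0.00748563  0.24993204] [312.5625    208.6953125]
((553.8171997070312, -34.2198600769043), (14.44123363494873, 56.397003173828125), 25.633407592773438)
plate ((505.96856689453125, -78.14508056640625), (334.5575256347656, 319.0600280761719), 88.47113800048828) 1879
side 248 222 [ 0.54495357 -0.03758227  0.23571388] [ 0.53253063 -0.06346552  0.21538265] [ 0.56133686 -0.00879288  0.24881372] [335.54504505 167.88288288]
((545.4765625, -36.22821044921875), (12.243390083312988, 58.549835205078125), 22.016559600830078)
plate ((640.71533203125, 187.56307983398438), (775.7704467773438, 220.7702178955078), 73.664306640625) 1341
```

```bash
cat >> h.py <<'E'
def target(pos,psi,half=0,st=None):
    """tool y along stand x dir at angle psi(deg) (+180 if half)"""
    st=st or bot.read_state(); R0=R.from_rotvec(st['tcp_rot']); a=np.radians(psi+180*half)
    y=np.array([np.cos(a),np.sin(a),0]); z=np.array([0,0,-1.]); x=np.cross(y,z)
    R1=R.from_matrix(np.c_[x,y,z])
    s=R0.inv().apply(np.array(pos)-st['tool_pos'])*1000
    return s.round(1),np.degrees((R0.inv()*R1).as_rotvec()).round(2)
E
python3 - <<'E'
from h import *
st=bot.read_state(); print(R.from_rotvec(st['tcp_rot']).as_matrix().round(3),st['q'])
for h in(0,1): print(target([.552,-.035,.40],25,h))
z=np.load('pics/scene0.npz')
print(pt('scene',424,138,depth=z['d'][138,424]))
E
```

```text
[[-0.919  0.394 -0.001]
 [ 0.394  0.919 -0.002]
 [ 0.    -0.002 -1.   ]] [ 1.12910127e+00  2.64570350e-01  1.60506926e+00  3.17271085e-05
  1.27372527e+00 -3.68779125e-02]
(array([-521.2, -489.5, -168.9]), array([-1.000e-01,  3.000e-02,  4.181e+01]))
(array([-521.2, -489.5, -168.9]), array([-4.0000e-02, -1.2000e-01, -1.3819e+02]))
[0.37793538 0.28507641 0.32547615]
```

arm_command:
  targets: "0 0 -40 0 0 0 1; 0 0 -80 0 0 0 1; 0 0 -120 0 0 0 1; 0 0 -160 0 0 0 1; 0 0 -200 0 0 0 1; -29 -27 -200 0 0 4 1; -58 -54 -200 0 0 8 1; -87 -81 -200 0 0 12 1; -116 -108 -200 0 0 16 1; -145 -135 -200 0 0 20 1"

```text
time: 0.98
tool_pos: [0.3461, 0.4376, 0.4309]
tcp_rot: [1.16, 2.919, -0.001]
wrist_force: [1.2, -0.1, -0.6]
width: 1.003
```

```bash
python3 - <<'E'
from h import *
print(target([.552,-.035,.40],25))
E
```

```text
(array([-474.1, -202.3,   31.1]), array([-2.000e-02,  2.000e-02,  2.165e+01]))
```

arm_command:
  targets: "-37 -16 0 0 0 3 1; -74 -32 0 0 0 6 1; -111 -48 0 0 0 9 1; -148 -64 0 0 0 12 1; -185 -80 0 0 0 15 1; -222 -96 0 0 0 18 1; -259 -112 0 0 0 21 1; -296 -128 0 0 0 21.6 1; -333 -144 0 0 0 21.6 1; -370 -160 0 0 0 21.6 1"

```text
time: 1.82
tool_pos: [0.5063, 0.0674, 0.4311]
tcp_rot: [-1.683, -2.652, -0.0]
wrist_force: [1.5, 0.4, -0.0]
width: 1.0
```

```bash
python3 - <<'E'
from h import *
print(target([.552,-.035,.40],25))
E
```

```text
(array([-112.1,   -2.3,   31.1]), array([ 0.  , -0.01,  0.2 ]))
```

arm_command:
  targets: "-38 -1 10 0 0 0.2 1; -76 -2 20 0 0 0.2 1; -112 -2 31 0 0 0.2 1; -112 -2 31 0 0 0.2 1; -112 -2 31 0 0 0.2 1; -112 -2 31 0 0 0.2 1"

```text
time: 2.32
tool_pos: [0.5518, -0.0327, 0.3999]
tcp_rot: [-1.688, -2.648, -0.0]
wrist_force: [-0.6, -0.8, -1.0]
width: 1.003
```

```bash
python3 - <<'E'
from h import *
import json
st=bot.read_state(); pickle.dump(st,open('pics/w1.pkl','wb')); print(st['tool_pos'],st['wrist_force'],st['torque'],st['q'])
snap('wrist','wrist1')
E
```

```text
[ 0.55181675 -0.03272646  0.39992816] [-0.62983449 -0.79421018 -0.95603754] [ 0.00102979 -0.04549327  0.01525271] [-1.04693262e-01 -2.60597719e-02  1.62264275e+00  6.29306517e-04
  1.54621539e+00 -5.40334505e-01]
```

View pics/wrist1.png

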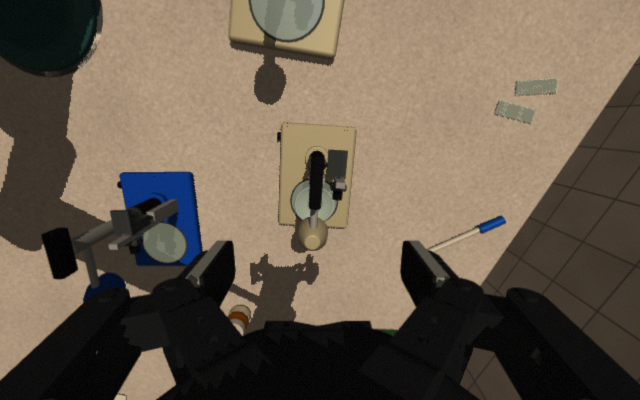

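```bash
cat >> h.py <<'E'
def wpts(f,st,mask):
    z=np.load(f'pics/{f}.npz'); d=z['d']; T=np.array(CAM['wrist']['T_tool_cam']); Rt=R.from_rotvec(st['tcp_rot']).as_matrix()
    vs,us=np.nonzero(mask&(d>0)); out=[]
    for u,v in zip(us,vs):
        _,r=ray('wrist',u,v); c=r*d[v,u]; t=T[:3,:3]@c+T[:3,3]; out.append([u,v,*(Rt@t+st['tool_pos'])])
    return np.array(out),z['im'][vs,us].astype(int)
E
python3 - <<'E'
from h import *
st=pickle.load(open('pics/w1.pkl','rb'))
m=np.zeros((400,640),bool); m[110:255,265:370]=1
P,C=wpts('wrist1',st,m); np.savez('pics/w1P',P=P,C=C)
g=P[(P[:,4]>.238)&(P[:,4]<.26)]
print(len(g),g[:,2:5].mean(0),np.median(g[:,4]),cv2.minAreaRect((g[:,2:4]*1000).astype(np.float32)),g[:,:2].min(0),g[:,:2].max(0))
t=P[(P[:,4]>.01)&(P[:,4]<.027)&(C[:,2]>C[:,0]+15)]
print('plate',cv2.minAreaRect((t[:,2:4]*1000).astype(np.float32)))
# dark catch
k=(P[:,0]>326)&(P[:,0]<350)&(P[:,1]>145)&(P[:,1]<200)&(P[:,4]>.1)
psi=np.radians(25);ax=g[:,2:4].mean(0)
for p,c in list(zip(P[k],C[k]))[::6]:
    dxy=p[2:4]-ax; print(p[:2],(np.array([[np.cos(psi),np.sin(psi)],[-np.sin(psi),np.cos(psi)]])@dxy*1000).round(0),(p[4]*1000).round(0),c)
E
python3 - <<'E'
import cv2
im=cv2.imread('pics/wrist1.png')[110:260,260:380]; cv2.imwrite('pics/wc1.png',cv2.resize(im,None,fx=4,fy=4,interpolation=cv2.INTER_CUBIC))
E
```

```text
683 [ 0.54895675 -0.03058814  0.24583462] 0.2460386232305878 ((549.5184936523438, -31.9169979095459), (13.92536735534668, 59.85564041137695), 21.338685989379883) [309. 155.] [323. 209.]
plate ((561.3285522460938, -69.87715148925781), (146.01734924316406, 199.2684783935547), 21.258424758911133)
[328. 150.] [16. 26.] 164.0 [ 67  88 100]
[334. 150.] [24. 27.] 167.0 [47 58 64]
[340. 150.] [32. 26.] 163.0 [55 72 78]
[331. 151.] [20. 26.] 168.0 [42 45 46]
[337. 151.] [28. 25.] 167.0 [46 50 51]
[343. 151.] [36. 25.] 167.0 [46 52 54]
[329. 152.] [17. 24.] 167.0 [43 47 49]
[335. 152.] [25. 24.] 167.0 [42 45 47]
[341. 152.] [33. 24.] 167.0 [44 48 49]
[347. 152.] [41. 24.] 167.0 [60 75 84]
[333. 153.] [22. 23.] 167.0 [45 46 49]
[339. 153.] [30. 23.] 168.0 [45 50 50]
[345. 153.] [39. 23.] 167.0 [47 50 51]
[332. 154.] [21. 21.] 167.0 [43 48 49]
[338. 154.] [29. 21.] 167.0 [43 48 50]
[344. 154.] [37. 21.] 165.0 [46 49 51]
[330. 155.] [19. 20.] 166.0 [45 48 50]
[336. 155.] [27. 20.] 166.0 [46 49 49]
[342. 155.] [35. 20.] 167.0 [45 49 50]
[328. 156.] [16. 19.] 167.0 [46 58 63]
[334. 156.] [24. 19.] 
[... 3917 characters left out ...]
. -29.] 165.0 [61 70 67]
[337. 190.] [ 29. -29.] 164.0 [12 14 12]
[343. 190.] [ 37. -28.] 165.0 [44 51 55]
[336. 191.] [ 28. -30.] 164.0 [1 3 2]
[342. 191.] [ 36. -30.] 163.0 [36 48 54]
[336. 192.] [ 28. -32.] 162.0 [9 6 7]
[342. 192.] [ 36. -33.] 159.0 [48 66 74]
[338. 193.] [ 30. -33.] 164.0 [3 5 5]
[334. 194.] [ 25. -35.] 161.0 [0 0 3]
[340. 194.] [ 33. -35.] 162.0 [12 11 14]
[336. 195.] [ 28. -36.] 162.0 [8 9 9]
[333. 196.] [ 24. -38.] 160.0 [17 18 18]
[339. 196.] [ 32. -38.] 163.0 [6 8 8]
[335. 197.] [ 26. -39.] 163.0 [5 9 6]
[341. 197.] [ 35. -40.] 161.0 [29 41 46]
[337. 198.] [ 29. -41.] 163.0 [15 14 17]
[334. 199.] [ 25. -42.] 162.0 [40 47 45]
[340. 199.] [ 33. -42.] 163.0 [26 35 39]
```

View pics/wc1.png

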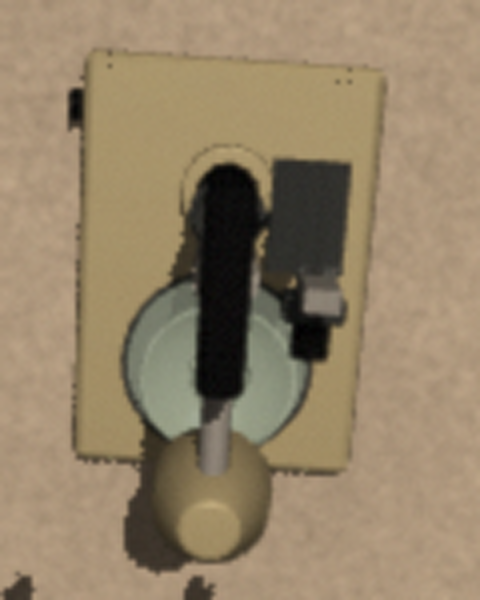

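```bash
python3 - <<'E'
from h import *
print(target([.5495,-.032,.218],21.3))
E
```

```text
(array([  1. ,  -2.2, 182.6]), array([ 0.02, -0.03,  3.73]))
```

arm_command:
  targets: "1 -2 25 0 0 3.7 1; 1 -2 50 0 0 3.7 1; 1 -2 75 0 0 3.7 1; 1 -2 100 0 0 3.7 1; 1 -2 115 0 0 3.7 1; 1 -2 115 0 0 3.7 1; 1 -2 115 0 0 3.7 1; 1 -2 115 0 0 3.7 1"

```text
time: 3.03
tool_pos: [0.5506, -0.0319, 0.2874]
tcp_rot: [1.769, 2.593, 0.002]
wrist_force: [0.7, 0.2, -0.0]
width: 0.995
```

```bash
python3 - <<'E'
from h import *
st=bot.read_state(); pickle.dump(st,open('pics/w2.pkl','wb')); print(st['tool_pos'],st['wrist_force'],st['torque'])
snap('wrist','wrist2')
m=np.zeros((400,640),bool); m[60:380,230:400]=1
P,C=wpts('wrist2',st,m)
g=P[(P[:,4]>.238)&(P[:,4]<.255)]
print(len(g),np.median(g[:,4]),cv2.minAreaRect((g[:,2:4]*1000).astype(np.float32)),g[:,:2].min(0),g[:,:2].max(0))
E
```

```text
[ 0.55061982 -0.03193522  0.28736829] [ 0.74221731  0.24631135 -0.00624724] [-0.01810785  0.00523602  0.02349749]
1602 0.24599361105471884 ((549.0576782226562, -31.635452270507812), (13.808385848999023, 59.30094909667969), 21.740131378173828) [306. 176.] [325. 257.]
```

View pics/wrist2.png

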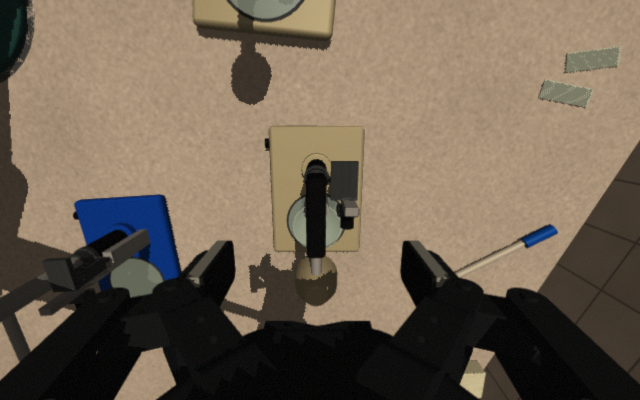

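arm_command:
  targets: "0.5 -1.5 15 0 0 0 1; 0.5 -1.5 30 0 0 0 1; 0.5 -1.5 45 0 0 0 1; 0.5 -1.5 60 0 0 0 1; 0.5 -1.5 69 0 0 0 1; 0.5 -1.5 69 0 0 0 1; 0.5 -1.5 69 0 0 0 1; 0.5 -1.5 69 0 0 0 0.6; 0.5 -1.5 69 0 0 0 0.4; 0.5 -1.5 69 0 0 0 0.3"
  newtons: 30

```text
time: 3.92
tool_pos: [0.5491, -0.0329, 0.2176]
tcp_rot: [1.771, 2.592, 0.002]
wrist_force: [0.6, 0.2, -1.3]
width: 0.605
```

```bash
python3 - <<'E'
from h import *
st=bot.read_state(); print(st['tool_pos'],st['wrist_force'],st['torque'],st['width'])
E
```

```text
[ 0.54907096 -0.03292784  0.21760612] [ 0.62268845  0.1820183  -1.26154739] [-0.01530099 -0.00548813  0.00576164] 0.6045549982328438
```

arm_command:
  targets: "0 0 0 0 0 0 0.3; 0 0 0 0 0 0 0.3; 0 0 0 0 0 0 0.3; 0 0 0 0 0 0 0; 0 0 0 0 0 0 0; 0 0 0 0 0 0 0; 0 0 0 0 0 0 0; 0 0 0 0 0 0 0"
  newtons: 35

```text
time: 4.58
tool_pos: [0.5488, -0.0327, 0.2167]
tcp_rot: [1.772, 2.593, 0.001]
wrist_force: [2.8, 1.0, 2.1]
width: 0.205
```

```bash
cat > s.py <<'E'
from h import *
st=bot.read_state(); Rt=R.from_rotvec(st['tcp_rot']); x=Rt.as_matrix()[:,0]; y=Rt.as_matrix()[:,1]
print('t',st['time'],st['tool_pos'].round(4),'psi',np.degrees(np.arctan2(y[1],y[0])).round(2),'F',st['wrist_force'].round(2),'Ftool',Rt.inv().apply(st['wrist_force']).round(2),'T',st['torque'].round(3),'w',round(st['width'],3),'tilt',np.degrees(np.arccos(-Rt.as_matrix()[2,2])).round(2))
E
python3 s.py
```

```text
t 4.5833 [ 0.5488 -0.0327  0.2167] psi 21.31 F [2.85 0.99 2.06] Ftool [-0.12  3.02 -2.06] T [ 0.186 -0.442 -0.   ] w 0.205 tilt 0.07
```

arm_command:
  targets: "0 0 0 0 0 -2 0; 0 0 0 0 0 -4 0; 0 0 0 0 0 -6 0; 0 0 0 0 0 -8 0; 0 0 0 0 0 -10 0; 0 0 0 0 0 -12 0; 0 0 0 0 0 -12 0"

```text
time: 5.17
tool_pos: [0.5488, -0.0327, 0.2167]
tcp_rot: [1.49, 2.765, 0.001]
wrist_force: [2.4, 1.6, 1.6]
width: 0.204
```

```bash
python3 s.py
```

```text
t 5.1667 [ 0.5488 -0.0327  0.2167] psi 33.36 F [2.44 1.61 1.61] Ftool [-0.    2.93 -1.61] T [ 0.251 -0.493  0.068] w 0.204 tilt 0.07
```

arm_command:
  targets: "0 0 0 0 0 -3 0; 0 0 0 0 0 -6 0; 0 0 0 0 0 -9 0; 0 0 0 0 0 -12 0; 0 0 0 0 0 -15 0; 0 0 0 0 0 -18 0; 0 0 0 0 0 -21 0; 0 0 0 0 0 -24 0; 0 0 0 0 0 -26 0; 0 0 0 0 0 -26 0"

```text
time: 6.0
tool_pos: [0.5487, -0.0327, 0.2167]
tcp_rot: [0.831, 3.029, 0.001]
wrist_force: [3.1, 1.6, 1.5]
width: 0.204
```

```bash
python3 s.py; python3 - <<'E'
from h import *
snap('wrist','wrist3')
E
```

```text
t 6.0 [ 0.5487 -0.0327  0.2167] psi 59.3 F [3.13 1.63 1.49] Ftool [-1.86  3.   -1.48] T [ 0.288 -0.491 -0.025] w 0.204 tilt 0.07
```

View pics/wrist3.png

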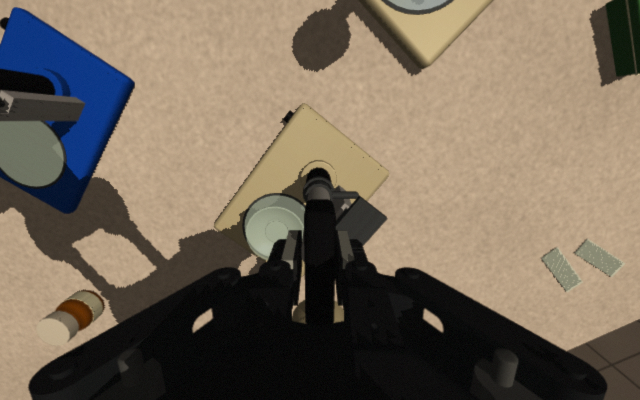

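arm_command:
  targets: "0 0 -2 0 0 0 0; 0 0 -6 0 0 0 0; 0 0 -10 0 0 0 0; 0 0 -14 0 0 0 0; 0 0 -18 0 0 0 0; 0 0 -22 0 0 0 0; 0 0 -26 0 0 0 0; 0 0 -30 0 0 0 0; 0 0 -30 0 0 0 0"

```text
time: 6.8
tool_pos: [0.5481, -0.0327, 0.2452]
tcp_rot: [-0.833, -3.028, -0.0]
wrist_force: [4.6, 1.7, -3.7]
width: 0.205
```

```bash
python3 s.py
```

```text
t 6.8 [ 0.5481 -0.0327  0.2452] psi 59.24 F [ 4.59  1.67 -3.7 ] Ftool [-3.09  3.78  3.7 ] T [ 0.289 -0.828  0.033] w 0.205 tilt 0.06
```

```bash
python3 - <<'E'
from h import *
snap('wrist','wrist4')
for f in('wrist3','wrist4'):
    d=np.load(f'pics/{f}.npz')['d']; print(f,[np.median(d[v:v+4,314:323]).round(4) for v in (205,215,225,235,245,255)])
E
cat > cmp.py <<'E'
E
python3 - <<'E'
import cv2,numpy as np
a=cv2.imread('pics/wrist3.png')[140:340,240:400];b=cv2.imread('pics/wrist4.png')[140:340,240:400]
cv2.imwrite('pics/c34.png',cv2.resize(np.hstack([a,b]),None,fx=2.5,fy=2.5))
E
```

```text
wrist3 [np.float32(0.1264), np.float32(0.1192), np.float32(0.1198), np.float32(0.1213), np.float32(0.1223), np.float32(0.1236)]
wrist4 [np.float32(0.1281), np.float32(0.1194), np.float32(0.12), np.float32(0.1213), np.float32(0.1224), np.float32(0.1237)]
```

View pics/c34.png

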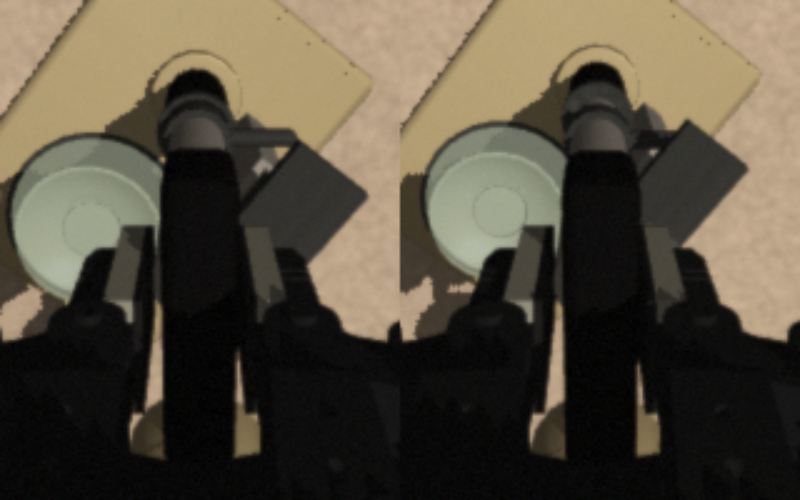

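arm_command:
  targets: "0 0 -2 0 0 0 0; 0 0 -4 0 0 0 0; 0 0 -6 0 0 0 0; 0 0 -8 0 0 0 0; 0 0 -10 0 0 0 0; 0 0 -12 0 0 0 0; 0 0 -14 0 0 0 0; 0 0 -15 0 0 0 0; 0 0 -16 0 0 0 0"

```text
time: 7.6
tool_pos: [0.5478, -0.0327, 0.2604]
tcp_rot: [-0.832, -3.027, -0.0]
wrist_force: [5.6, 1.4, -9.0]
width: 0.206
```

```bash
python3 s.py
```

```text
t 7.6 [ 0.5478 -0.0327  0.2604] psi 59.25 F [ 5.58  1.39 -9.03] Ftool [-4.1   4.05  9.02] T [ 0.302 -1.033 -0.013] w 0.206 tilt 0.11
```

arm_command:
  targets: "-0.4 0.3 -0.6 0 0 0 0; -0.8 0.5 -1.2 0 0 0 0; -0.8 0.5 -1.8 0 0 0 0; -0.8 0.5 -2.4 0 0 0 0; -0.8 0.5 -3 0 0 0 0; -0.8 0.5 -3.6 0 0 0 0"

```text
time: 8.1
tool_pos: [0.5487, -0.0328, 0.2654]
tcp_rot: [-0.831, -3.028, 0.0]
wrist_force: [3.8, 1.5, -7.8]
width: 0.208
```

```bash
python3 s.py
```

```text
t 8.1 [ 0.5487 -0.0328  0.2654] psi 59.3 F [ 3.83  1.49 -7.78] Ftool [-2.54  3.24  7.77] T [ 0.301 -0.509 -0.033] w 0.208 tilt 0.09
```

arm_command:
  targets: "0 0 -0.5 0 0 0 0; 0 0 -1 0 0 0 0; 0 0 -1.5 0 0 0 0; 0 0 -2 0 0 0 0"

```text
time: 8.43
tool_pos: [0.5489, -0.0328, 0.2679]
tcp_rot: [-0.831, -3.029, 0.0]
wrist_force: [2.7, 1.9, -7.3]
width: 0.205
```

```bash
python3 s.py
```

```text
t 8.4333 [ 0.5489 -0.0328  0.2679] psi 59.3 F [ 2.66  1.91 -7.34] Ftool [-1.32  3.    7.33] T [ 0.296 -0.406  0.008] w 0.205 tilt 0.04
```

arm_command:
  targets: "0 0 -0.5 0 0 0 0; 0 0 -1 0 0 0 0; 0 0 -1.5 0 0 0 0"

```text
time: 8.68
tool_pos: [0.549, -0.0328, 0.2694]
tcp_rot: [-0.831, -3.029, 0.0]
wrist_force: [1.6, 1.7, -7.8]
width: 0.206
```

```bash
python3 s.py
```

```text
t 8.6833 [ 0.549  -0.0328  0.2694] psi 59.31 F [ 1.62  1.72 -7.83] Ftool [-0.52  2.31  7.83] T [ 0.22  -0.365  0.026] w 0.206 tilt 0.02
```

arm_command:
  targets: "0 0 -0.5 0 0 0 0; 0 0 -1 0 0 0 0; 0 0 -1.5 0 0 0 0"

```text
time: 8.93
tool_pos: [0.549, -0.0328, 0.2705]
tcp_rot: [-0.831, -3.029, 0.0]
wrist_force: [2.6, 2.2, -10.7]
width: 0.203
```

```bash
python3 s.py
```

```text
t 8.9333 [ 0.549  -0.0328  0.2705] psi 59.31 F [  2.59   2.2  -10.65] Ftool [-1.11  3.21 10.65] T [ 0.305 -0.414  0.044] w 0.203 tilt 0.04
```

arm_command:
  targets: "0 0 -0.3 0 0 0 0; 0 0 -0.5 0 0 0 0; 0 0 -0.5 0 0 0 0"

```text
time: 9.18
tool_pos: [0.549, -0.0328, 0.2708]
tcp_rot: [-0.831, -3.029, 0.0]
wrist_force: [2.3, 1.1, -11.2]
width: 0.208
```

```bash
python3 s.py; python3 - <<'E'
from h import *
snap('side','side5');snap('wrist','wrist5')
a=cv2.imread('pics/side5.png')[110:260,280:400]; b=cv2.imread('pics/wrist5.png')[130:280,240:400]
cv2.imwrite('pics/c5.png',cv2.resize(np.hstack([a,b]),None,fx=2.8,fy=2.8,interpolation=cv2.INTER_CUBIC))
d=np.load('pics/wrist5.npz')['d']; print([np.median(d[v:v+4,314:323]).round(4) for v in (205,215,225,235,245,255)])
E
```

```text
t 9.1833 [ 0.549  -0.0328  0.2708] psi 59.31 F [  2.26   1.11 -11.18] Ftool [-1.39  2.11 11.18] T [ 0.27  -0.498  0.008] w 0.208 tilt 0.05
[np.float32(0.1251), np.float32(0.1191), np.float32(0.12), np.float32(0.1214), np.float32(0.1225), np.float32(0.1238)]
```

View pics/c5.png

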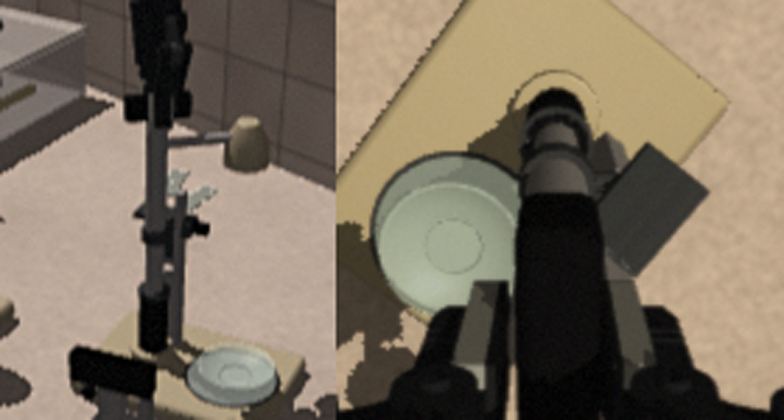

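arm_command:
  targets: "0 0 -0.4 0 0 0 0; 0 0 -0.4 0 0 0 0; 0 0 -0.4 0 0 0 0"

```text
time: 9.53
tool_pos: [0.5489, -0.0328, 0.2712]
tcp_rot: [-0.831, -3.029, 0.0]
wrist_force: [2.2, 2.0, -12.3]
width: 0.206
```

```bash
python3 s.py
```

```text
t 9.5333 [ 0.5489 -0.0328  0.2712] psi 59.31 F [  2.16   2.01 -12.33] Ftool [-0.84  2.84 12.33] T [ 0.33  -0.493 -0.038] w 0.206 tilt 0.05
```

arm_command:
  targets: "0 0 0.5 0 0 0 0; 0 0 1 0 0 0 0; 0 0 1.5 0 0 0 0; 0 0 1.5 0 0 0 0"

```text
time: 9.87
tool_pos: [0.5493, -0.0328, 0.2711]
tcp_rot: [0.831, 3.029, 0.0]
wrist_force: [0.7, 1.0, -7.3]
width: 0.207
```

```bash
python3 s.py
```

```text
t 9.8667 [ 0.5493 -0.0328  0.2711] psi 59.31 F [ 0.68  0.99 -7.28] Ftool [-0.07  1.2   7.28] T [ 0.33  -0.121  0.071] w 0.207 tilt 0.04
```

arm_command:
  targets: "0 0 0.5 0 0 0 0; 0 0 1 0 0 0 0; 0 0 1 0 0 0 0"

```text
time: 10.12
tool_pos: [0.5496, -0.0329, 0.2706]
tcp_rot: [0.831, 3.028, 0.0]
wrist_force: [-0.9, 1.7, -2.1]
width: 0.204
```

```bash
python3 s.py
```

```text
t 10.1167 [ 0.5496 -0.0329  0.2706] psi 59.31 F [-0.92  1.71 -2.14] Ftool [1.67 0.99 2.14] T [0.358 0.118 0.046] w 0.204 tilt 0.1
```

arm_command:
  targets: "0 0 0.5 0 0 0 0; 0 0 0.8 0 0 0 0; 0 0 0.8 0 0 0 0"

```text
time: 10.37
tool_pos: [0.5499, -0.033, 0.2698]
tcp_rot: [0.831, 3.027, 0.0]
wrist_force: [-0.0, 1.2, 1.5]
width: 0.204
```

```bash
python3 s.py
```

```text
t 10.3667 [ 0.5499 -0.033   0.2698] psi 59.3 F [-0.05  1.16  1.48] Ftool [ 0.63  0.97 -1.48] T [ 0.31   0.149 -0.001] w 0.204 tilt 0.13
```

arm_command:
  targets: "0 0 0 0 0 2 0; 0 0 0 0 0 4 0; 0 0 0 0 0 6 0; 0 0 0 0 0 8 0; 0 0 0 0 0 10 0; 0 0 0 0 0 12 0; 0 0 0 0 0 12 0"

```text
time: 10.95
tool_pos: [0.5498, -0.0329, 0.2695]
tcp_rot: [1.144, 2.924, 0.001]
wrist_force: [-0.3, 1.4, 2.0]
width: 0.208
```

```bash
python3 s.py
```

```text
t 10.95 [ 0.5498 -0.0329  0.2695] psi 47.26 F [-0.29  1.36  2.02] Ftool [ 1.13  0.8  -2.02] T [ 0.315  0.1   -0.019] w 0.208 tilt 0.11
```

arm_command:
  targets: "0 0 -0.8 0 0 0 0; 0 0 -0.8 0 0 2 0; 0 0 -0.8 0 0 4 0; 0 0 -0.8 0 0 6 0; 0 0 -0.8 0 0 8 0; 0 0 -0.8 0 0 8 0"

```text
time: 11.45
tool_pos: [0.5495, -0.0329, 0.2695]
tcp_rot: [1.345, 2.838, 0.0]
wrist_force: [-0.5, 1.5, -0.4]
width: 0.208
```

```bash
python3 s.py
```

```text
t 11.45 [ 0.5495 -0.0329  0.2695] psi 39.3 F [-0.48  1.54 -0.42] Ftool [1.5  0.6  0.42] T [ 0.33  -0.062 -0.026] w 0.208 tilt 0.05
```

arm_command:
  targets: "0 0 0 0 0 1.5 0; 0 0 0 0 0 3 0; 0 0 0 0 0 4.5 0; 0 0 0 0 0 6 0; 0 0 0 0 0 6 0"

```text
time: 11.87
tool_pos: [0.5495, -0.0329, 0.2695]
tcp_rot: [1.49, 2.765, 0.0]
wrist_force: [0.5, 1.1, 0.8]
width: 0.206
```

```bash
python3 s.py
```

```text
t 11.8667 [ 0.5495 -0.0329  0.2695] psi 33.36 F [0.47 1.11 0.85] Ftool [ 0.67  1.   -0.85] T [ 0.27  -0.073  0.   ] w 0.206 tilt 0.04
```

arm_command:
  targets: "0 0 0 0 0 1.5 0; 0 0 0 0 0 3 0; 0 0 0 0 0 4.5 0; 0 0 0 0 0 6 0; 0 0 0 0 0 7 0; 0 0 0 0 0 8 0; 0 0 0 0 0 8 0"

```text
time: 12.45
tool_pos: [0.5494, -0.0329, 0.2695]
tcp_rot: [1.681, 2.654, 0.0]
wrist_force: [0.7, 1.7, 0.9]
width: 0.203
```

```bash
python3 s.py
```

```text
t 12.45 [ 0.5494 -0.0329  0.2695] psi 25.31 F [0.73 1.69 0.87] Ftool [ 1.21  1.38 -0.87] T [ 0.299 -0.056 -0.005] w 0.203 tilt 0.03
```

arm_command:
  targets: "0 0 0 0 0 1 0; 0 0 0 0 0 2 0; 0 0 0 0 0 3 0; 0 0 0 0 0 4 0; 0 0 0 0 0 4 0"

```text
time: 12.87
tool_pos: [0.5493, -0.0328, 0.2694]
tcp_rot: [1.774, 2.593, 0.0]
wrist_force: [0.8, 1.3, 2.2]
width: 0.204
```

```bash
python3 s.py
```

```text
t 12.8667 [ 0.5493 -0.0328  0.2694] psi 21.24 F [0.78 1.32 2.23] Ftool [ 0.94  1.21 -2.23] T [ 0.283 -0.097 -0.048] w 0.204 tilt 0.02
```

arm_command:
  targets: "0 0 0 0 0 0.5 0; 0 0 0 0 0 1 0; 0 0 0 0 0 1 0"

```text
time: 13.12
tool_pos: [0.5493, -0.0328, 0.2693]
tcp_rot: [1.795, 2.578, 0.0]
wrist_force: [0.1, 1.4, 1.4]
width: 0.204
```

```bash
python3 s.py
```

```text
t 13.1167 [ 0.5493 -0.0328  0.2693] psi 20.29 F [0.05 1.44 1.43] Ftool [ 1.33  0.55 -1.43] T [ 0.186 -0.165  0.128] w 0.204 tilt 0.01
```

arm_command:
  targets: "0 0 0 0 0 0.5 0; 0 0 0 0 0 1 0; 0 0 0 0 0 1 0"

```text
time: 13.37
tool_pos: [0.5492, -0.0328, 0.2693]
tcp_rot: [1.818, 2.562, -0.0]
wrist_force: [0.8, 0.9, 1.2]
width: 0.205
```

```bash
python3 s.py
```

```text
t 13.3667 [ 0.5492 -0.0328  0.2693] psi 19.29 F [0.78 0.91 1.23] Ftool [ 0.6   1.04 -1.23] T [ 0.224 -0.093  0.26 ] w 0.205 tilt 0.01
```

arm_command:
  targets: "0 0 0 0 0 -1 0; 0 0 0 0 0 -1 0; 0 0 0 0 0 -1 0.3; 0 0 0 0 0 -1 0.4; 0 0 0 0 0 -1 0.6; 0 0 0 0 0 -1 0.8; 0 0 0 0 0 -1 1; 0 0 0 0 0 -1 1; 0 0 0 0 0 -1 1; 0 0 0 0 0 -1 1"

```text
time: 14.2
tool_pos: [0.5492, -0.0329, 0.2693]
tcp_rot: [1.795, 2.578, -0.0]
wrist_force: [0.1, -0.7, 0.1]
width: 0.998
```

```bash
python3 s.py
```

```text
t 14.2 [ 0.5492 -0.0329  0.2693] psi 20.3 F [ 0.13 -0.74  0.14] Ftool [-0.74 -0.14 -0.14] T [0.035 0.004 0.007] w 0.998 tilt 0.0
```

arm_command:
  targets: "0 0 -10 0 0 0 1; 0 0 -25 0 0 0 1; 0 0 -50 0 0 0 1; 0 0 -80 0 0 0 1; 0 0 -110 0 0 0 1; 0 0 -110 0 0 0 1; 0 0 -110 0 0 0 1; 0 0 -110 0 0 0 1; 0 0 -110 0 0 0 1"

```text
time: 14.95
tool_pos: [0.5486, -0.0328, 0.3781]
tcp_rot: [-1.794, -2.577, 0.002]
wrist_force: [-0.1, -0.4, -0.5]
width: 0.996
```

```bash
python3 s.py; python3 - <<'E'
from h import *
st=bot.read_state()
snap('wrist','wrist6');snap('side','side6');snap('scene','scene6')
m=np.zeros((400,640),bool); m[60:380,230:400]=1
P,C=wpts('wrist6',st,m)
g=P[(P[:,4]>.28)&(P[:,4]<.32)]
print(len(g),np.median(g[:,4]),cv2.minAreaRect((g[:,2:4]*1000).astype(np.float32)))
a=cv2.resize(cv2.imread('pics/side6.png')[110:260,290:400],(396,540),interpolation=cv2.INTER_CUBIC)
b=cv2.resize(cv2.imread('pics/wrist6.png')[90:290,250:390],(378,540),interpolation=cv2.INTER_CUBIC)
cv2.imwrite('pics/c6.png',np.hstack([a,b]))
E
```

```text
t 14.95 [ 0.5486 -0.0328  0.3781] psi 20.31 F [-0.11 -0.4  -0.55] Ftool [-0.33 -0.24  0.55] T [-0.035  0.033  0.014] w 0.996 tilt 0.12
1192 0.2985290922207787 ((549.1898803710938, -31.534015655517578), (13.985919952392578, 59.18838119506836), 20.82158088684082)
```

View pics/c6.png

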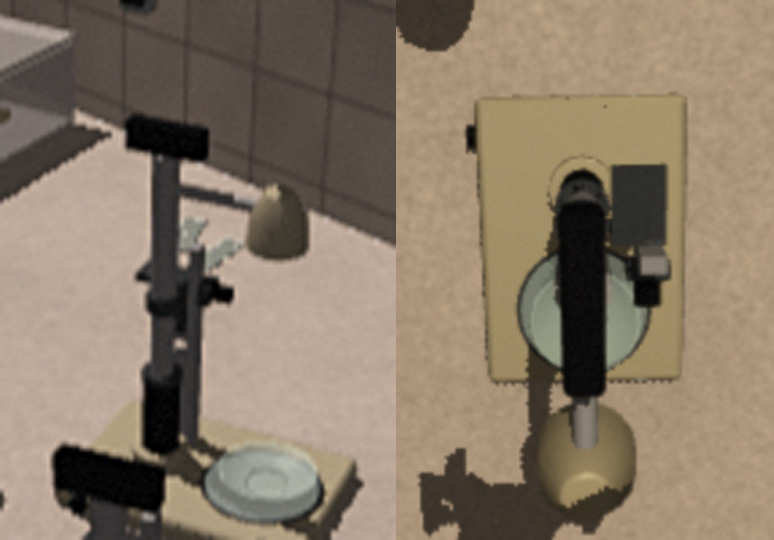

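View pics/scene6.png

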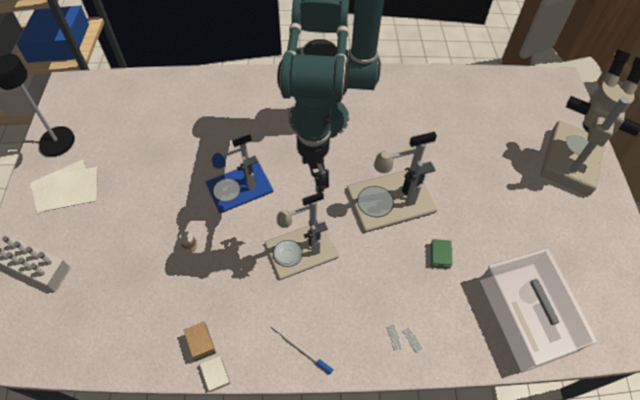

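The bar (side crop 165,138; wrist crop 582,300) stands 52.5 mm higher and is back at its home angle. The pin has gone in under the catch, and the dish, jar and box haven't moved.

```bash
python3 -c "
from workcell import bot
print(bot.finish_job())"
```

```text
the job is handed in; nothing more can be done
None
```

The lamp pole on the smaller cream stand is now locked in its upper catch, with the gripper open and clear. The job was handed in at about 15 s.

**What I did:**
- I gripped the bar with 35 N and twisted it 38° counter-clockwise.
- I slid the pole up until the vertical force rose from about 8 N to 12 N, at roughly 54 mm of slide, which I took as the pin reaching the catch roof.
- I lowered it slightly to take the pressure off, then twisted back with no resistance until the torque rose to 0.26 N m at the home stop.
- I eased off 1°, opened the gripper and lifted the arm away.

**Last checks:**
- **Height:** the bar's top reads 298.5 mm against 246 mm at the start, so the pole is 52.5 mm up. That is about 1 mm below where I felt the roof, within the window's 2 mm of play.
- **Angle:** the bar reads 20.8° against 21.3–21.7° at the start, which is home within measurement error.
- **Surroundings:** the dish, slide box and jar look unmoved in the images. Wrist force was near zero after release.

No check failed, but I inferred the seating from the free twist, the stop at the home angle and the height. I did not pull up or down on the locked pin to test it.

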